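Set the chisel projection on the honing-guide board

ROBOT

A 6-joint arm with a two-finger parallel gripper is mounted at the origin on a cart in front of the work surface, level with it; the furniture and walls round the work are solid. World frame = base frame: x ahead of the robot, y to its left, z up, the work surface at z = 0. Lengths are in m, angles in rad, forces in N, time in s.
With the tool pointing down it reaches from about 0.4 to 0.825 m from the base axis. Payload 7 kg.
Tool frame: the origin (TCP) lies midway between the tips of the shut fingers; the grasp point (between the pads) lies manip.grasp_offset behind it (manip.grasp_offset is the distance from the TCP to the grasp point, in m); x points along the fingers, y is the direction in which the jaws open and shut, and the axes are right-handed (so a half turn about x gives the same grasp; the last joint's range is limited). The gripper opens to 85 mm and grips with 20 to 120 N. Pads are 22 mm wide; open, the fingers measure 114 mm over their backs; the gripper's body (76 mm by 85 mm) begins 54 mm behind the grasp point. The pads swing forward as they close: fully open they stand 13 mm farther back than shut.
Start: joints at [1.427, 0.359, 0.012, 0, -1.224, -0.288], TCP at [0.282, 0.613, 0.231] pointing down, gripper open.
Joint ranges: [-3.07, 3.07], [-1.43, 2.12], [-1.02, 1.25], [-3.03, 1.67], [-3.05, -0], [-3.03, 3.03]. Speed limits (rad/s): [2.39, 2.39, 3.01, 3.14, 3.14, 3.14].

INTERFACE

Orientations are given as a rotation vector (axis times angle).
In Python, from cell import sense, cams, hand_in, manip gives the robot as it stands.
- The arm moves only by the tool send_rows, never from a script. Its argument "steps" is text: rows parted by semicolons, each of 4 numbers parted by spaces: the shift along the tool's x, y, z in mm, then the turn about the tool's x in degrees. In form: dx dy dz spin; .... A call has 1 to 5 rows; each row shifts and turns the commanded pose from where the row before left it, along the tool's axes as they then stand; what a row does not reach is not made up. A row lasts 1/8 s, in which the tool goes at most 62.5 mm and 10.7 degrees, less where a joint would pass 70% of its speed; a pose out of reach is approached as far as the arm can. A call is refused whole if a number of a shift passes 62.5 or a number of a turn 10.7, either way. A call with a gripper value outside its range is refused whole. "hand" is the finger opening in mm, from 0 to 85.4, set as the call begins (left out, the last holds). The fingers move at their own pace and stop on an object; the grip force is fixed at half the most. Time passes only in rows, so rows that do not move let the fingers close. It gives the time, the measured TCP pose, the force and the opening at its end, in the units of the state.
- sense(): the state, without advancing time (a new reading comes with each control period).
- cams.get_image(name): name is "scene" or "top" or "wrist"; returns (picture, depth): 384x512x3 uint8, red, green, blue; 384x512 float32, m along the optical axis (not along the pixel's ray), 0 where there is no reading.
- cams.camera_params(name): a dict with "fov_y" (degrees; the focal length in pixels is half the picture's height over the tangent of half this angle, whatever the lens; pixels are square), "cx", "cy" (the principal point, pixels), "R" (3x3) and "t" (3): a world point X has camera coordinates R X + t. Camera axes: x right, y down, z forward; pixel columns grow to the right and rows downward; lengths in m; the calibration is good to about 2 mm. A picture is of the moment at which its call begins: read the wrist's pose just before it. camera_params takes no time and is no camera call; for the wrist camera it gives the pose at the moment of the call.
- hand_in(): hands the job in, once; it reports no verdict.
The state is a dict: "t": time; "joint_pos": joint angles; "joint_vel": joint speeds; "joint_efforts": joint torques, N m; "eef_pos": TCP position; "eef_rot": TCP orientation; "contact_force": force on the tool from outside, world axes, zero at the start; "moment": the same for the moment, N m; "opening": finger opening in m.
Only numpy, scipy, OpenCV 4.12 (cv2) and the standard library are available. Lean on these libraries where they do the work, as an engineer would, in place of code of your own. Each camera call takes 0.05 s, during which the arm holds its last target. There are 200 camera calls.

TASK

Set up the red-handled chisel for honing: with a fingertip, roll the knurled adjuster wheel on the plywood setting board until the gap between the steel stop and the long scribed line has closed and the stop's front face stands on the line. Then push the chisel gently by the butt of its handle, along its bed, until its cutting edge rests against the stop. Move the stop only by its wheel, do not grip or lift the chisel, and leave the other things where they lie.

Things in the scene. Friction and masses are not known exactly. Their poses are not given: they have to be found in the camera images.
- board: plywood setting board, 124 x 400 x 12 mm, screwed down, origin on the table (board from y = -205 to +195 mm). Its y axis runs along the chisel toward the wheel, x across, roughly away from the robot, z up. The chisel lies along x = 0, its handle between two 10 mm high wooden cleats (y = -125 to -75 mm)
- honing_guide (a point): middle of the aluminium honing guide fixed on the board, at board y = 12 mm (54 x 20 mm, top 31 mm above the table); the chisel's blade lies in its slack jaws, slides freely along board y and cannot turn
- gauge_line (a point): middle of the long dark line scribed across the board and both its rules, 60 mm along the board's y axis; given 6 mm above the board, 18 mm above the table; axes as the board's
- stop_face (a point): middle of the front face of the steel stop plate (70 mm wide, 4 mm thick, its face toward the chisel), near its lower edge, 18 mm above the table; axes as the board's. The stop starts 7 to 17 mm beyond the line (board y) and can pass up to 10 mm over it; only the screw moves it and it stays where it is left
- wheel_top (a point): topmost point of the knurled steel wheel, 68 mm above the table, at board x = 0, y = 144 mm; fixed to the board, does not turn. Wheel 52 mm across, 18 mm wide, its axis along board y, 42 mm above the table, between two aluminium plates 52 mm wide, 10 mm thick, 55 mm above the table (centred on y = 128 and 160 mm)
- adjuster_wheel (a joint): turn of the knurled wheel, rad. Dragging its top toward board +x closes the gap (value grows), toward -x opens it. One turn moves the stop 12 mm, so 10 mm of rim travel moves it 0.73 mm; it needs about 2 to 3 N along the rim. The stop is on the line at 12.57 (two turns)
- chisel: wood chisel with red handle, 205 mm long, loose, 0.13 kg; origin under its middle, on the board; its y axis points from the butt to the cutting edge. Handle 22 mm thick, blade 16 mm wide and 3 mm thick
- chisel_edge (a point): middle of the chisel's cutting edge, 102.5 mm along the chisel's y axis, 11 mm above the board
- chisel_butt (a point): middle of the flat butt end of the chisel's handle, 22 mm across, 102.5 mm back along the chisel's y axis, 11 mm above the board (23 mm above the table)
- oilstone: grey sharpening stone, 50 x 150 x 24 mm, loose bystander, origin under its middle
- round_tin: round dark tin, 72 mm across, 24 mm high, loose bystander, origin under its middle
- tape_roll: roll of black tape, 61 mm across, 18 mm high, loose bystander, origin under its middle
- scriber: pen-shaped scriber, 135 mm long, 10 mm thick, loose bystander, origin under its middle
- chuck_key: drill chuck key, 75 mm long, loose bystander, origin under its middle
- black_cap: round black cap, 68 mm across, 37 mm high, loose bystander, origin under its middle
- driver: screwdriver with orange handle, 183 mm long, 24 mm thick, loose bystander, origin under its middle

How it is judged:
On the way, in this order (a step that is already met when the one before it is completed fails the run):
1. the stop's face stands on the scribed line (within 1.5 mm) while the chisel's edge is still clear of it (y of stop_face in the frame of gauge_line between -0.0015 and 0.0015 m and y of chisel_edge in the frame of stop_face below -0.006 m), for 0.3 s.
2. the chisel's edge rests against the stop (within 2 mm) (y of chisel_edge in the frame of stop_face above -0.002 m), for 0.2 s.
At the end, for the whole second after the job is handed in: the stop's face stands within 1.5 mm of the scribed line, the chisel lies flat in its bed with its cutting edge within 2 mm of the stop, and all is at rest (y of stop_face in the frame of gauge_line between -0.0015 and 0.0015 m and y of chisel_edge in the frame of stop_face above -0.002 m and z of chisel_edge in the frame of gauge_line between 0.002 and 0.008 m and angle between the y axis of chisel and the y axis of board, either way round below 0.08 rad and angle between chisel's own z axis and vertical below 0.15 rad and linear speed of chisel below 0.01 m/s and velocity of joint adjuster_wheel between -0.1 and 0.1 rad/s); the robot touches nothing.
It fails at once if the chisel is lifted more than 8 mm off its bed (z of any of chisel_butt, chisel_edge in the frame of board above 0.031 m).
It fails at once if the robot pushes on the stop itself (over 3 N) instead of the wheel (contact force between the arm and stop above 3 N).
It fails at once if the chisel is pinched or pushed hard by the fingers, or rammed into the stop (over 30 N) (contact force between the fingers and chisel above 30 N or contact force between chisel and stop above 30 N).
It fails at once if another thing is moved more than 20 mm (distance of any of oilstone, round_tin, tape_roll, scriber, chuck_key, black_cap, driver from where it was at the start of the episode above 0.02 m).
It also fails if it takes over 67 s, if anything falls off the work surface, if the arm or the gripper's body presses on something with over 40 N, if the wrist force passes 120 N, or if a joint passes its speed limit or range.

## Working session

There is one attempt and no reset: what is moved stays moved. The work goes in short steps, Python scripts to look and compute and a tool call to move; the robot and the scene stay as the last step left them, time stands still between calls to the robot, and variables do not carry over. Pictures are saved under pics/ and viewed, about 8 in all and at most 12, crops included, and the job is handed in when it is done.

Besides the shell and the picture viewer there is one more tool, called after "Emit:" by a JSON object that holds its "api" and its "payload", one argument or row to a line. send_rows: Moves the arm, as the interface text tells. Its arguments: {"type":"object","properties":{"steps":{"type":"string"},"hand":{"type":"number"}},"required":["steps"]}

```bash
ls; mkdir -p pics; cat > h.py <<'E'
import numpy as np, cv2
from cell import sense, cams, hand_in, manip
from scipy.spatial.transform import Rotation as Ro
def ray(name,px,z,P=None):
    P=P or cams.camera_params(name); f=192/np.tan(np.radians(P['fov_y'])/2)
    R=np.array(P['R']);t=np.array(P['t']);c=-R.T@t
    px=np.atleast_2d(px).astype(float)
    d=np.c_[(px[:,0]-P['cx'])/f,(px[:,1]-P['cy'])/f,np.ones(len(px))]@R
    return c+d*((z-c[2])/d[:,2])[:,None]
def proj(name,X,P=None):
    P=P or cams.camera_params(name); f=192/np.tan(np.radians(P['fov_y'])/2)
    Y=np.atleast_2d(X)@np.array(P['R']).T+np.array(P['t'])
    return np.c_[Y[:,0]/Y[:,2]*f+P['cx'],Y[:,1]/Y[:,2]*f+P['cy']]
def pts(name,d,P=None):
    P=P or cams.camera_params(name); f=192/np.tan(np.radians(P['fov_y'])/2)
    v,u=np.mgrid[:384,:512]
    Y=np.stack([(u-P['cx'])/f*d,(v-P['cy'])/f*d,d],-1)
    return (Y-np.array(P['t']))@np.array(P['R'])
E
python3 - <<'E'
from h import *
a,d=cams.get_image('top');b,e=cams.get_image('scene')
np.savez('im0',a=a,d=d,b=b,e=e)
cv2.imwrite('pics/top0.png',cv2.resize(a,(800,600),interpolation=cv2.INTER_CUBIC)[:,:,::-1])
cv2.imwrite('pics/scene0.png',cv2.resize(b,(800,600),interpolation=cv2.INTER_CUBIC)[:,:,::-1])
print(sense(),manip.grasp_offset)
for n in('top','scene','wrist'):print(n,cams.camera_params(n))
E
```

```text
pics
{'t': 0.1, 'joint_pos': array([ 1.42708544e+00,  3.59313597e-01,  1.11464545e-02, -2.94110919e-04,
       -1.22408816e+00, -2.88102027e-01]), 'joint_vel': array([-6.45350055e-04, -1.43380971e-03,  2.43244276e-03,  1.43702573e-03,
        8.86710035e-05, -7.35680782e-04]), 'joint_efforts': array([-1.94150743e-03, -5.84763515e+01,  2.94111085e+01,  6.95460632e+00,
       -3.15050027e-03,  7.20367723e-06]), 'eef_pos': array([0.28234768, 0.61264019, 0.23045929]), 'eef_rot': array([-1.98302233,  0.43656612,  1.98336866]), 'contact_force': array([3.32793386e-01, 4.11097492e-01, 3.84335270e-04]), 'moment': array([-0.03394267, -0.01376223, -0.02978755]), 'opening': 0.0854897688620523} 0.0187
top {'fov_y': 43.71162401017729, 'cx': 258.3140340270459, 'cy': 191.97252404325224, 'R': array([[-8.95704103e-04, -9.99852262e-01,  1.71654277e-02],
       [-9.86225623e-01, -1.95598241e-03, -1.65394060e-01],
       [ 1.65403201e-01, -1.70771287e-02, -9.86078168e-01]]), 't': array([-0.00861522,  0.58074034,  1.24387668])}
scene {'fov_y': 55.90113987006167, 'cx': 249.1893282810236, 'cy': 195.17717160912326, 'R': array([[-0.72873152, -0.68457933,  0.0173641 ],
       [-0.54811153,  0.5678866 , -0.61406723],
       [ 0.41051689, -0.45700761, -0.78906269]]), 't': array([0.42596889, 0.35504451, 0.89181829])}
wrist {'fov_y': 69.65540141837482, 'cx': 253.8953656531125, 'cy': 190.29654287466911, 'R': array([[-0.41698593, -0.90891219,  0.00116679],
       [-0.86807138,  0.39862903,  0.29588338],
       [-0.26939712,  0.12236635, -0.95522336]]), 't': array([ 0.67436675, -0.03783231,  0.37972014])}
```

View pics/top0.png

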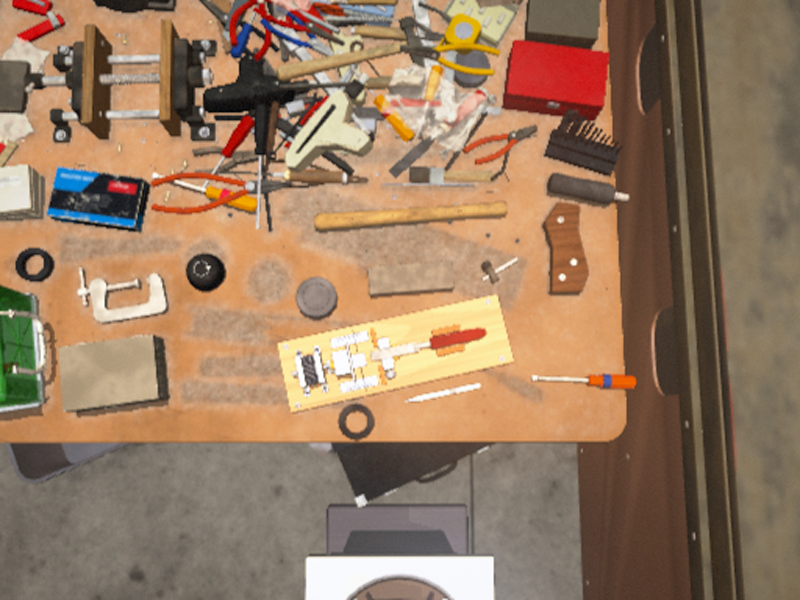

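View pics/scene0.png

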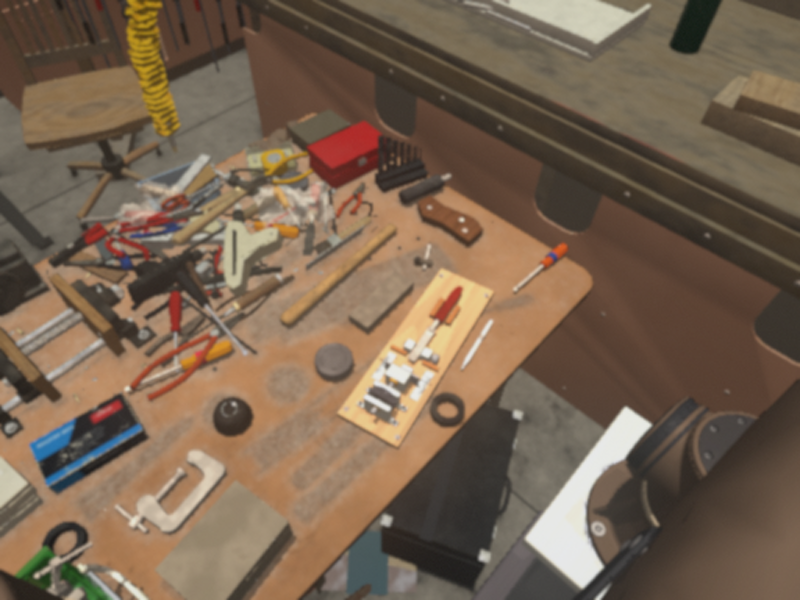

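The top view shows the board at about (278,345)-(497,296)-(513,360)-(293,411) in 800x600 pixels, with the wheel on the left (world +y) and the chisel on the right. The scene view agrees. Next I fit the board rectangle.

```bash
python3 - <<'E'
from h import *
z=np.load('im0.npz');a,d=z['a'],z['d']
hsv=cv2.cvtColor(a,cv2.COLOR_RGB2HSV)
poly=(np.array([[272,343],[500,288],[520,362],[290,418]])*0.64).astype(np.int32)
m=np.zeros(a.shape[:2],np.uint8);cv2.fillPoly(m,[poly],1)
print(hsv[int(385*.64),int(420*.64)],hsv[int(330*.64),int(470*.64)],hsv[int(420*.64),int(450*.64)],hsv[int(310*.64),int(340*.64)])
k=((hsv[...,0]>=16)&(hsv[...,0]<35)&(hsv[...,2]>150)&(m>0)).astype(np.uint8)
c=cv2.convexHull(np.argwhere(k)[:,::-1].astype(np.int32))
P=ray('top',c[:,0],0.012)
r=cv2.minAreaRect((P[:,:2]*1000).astype(np.float32));print(r,cv2.boxPoints(r))
# red handle axis
q=((hsv[...,0]<6)|(hsv[...,0]>174))&(hsv[...,1]>170)&(m>0)
H=ray('top',np.argwhere(q)[:,::-1],0.025)[:,:2]*1000;print(len(H),H.min(0),H.max(0),H.mean(0))
s=sense();print(Ro.from_rotvec(s['eef_rot']).as_matrix())
E
```

```text
[ 13 131 205] [  6 196 219] [ 14 127 227] [ 13 138 223]
((494.5846252441406, 7.264434814453125), (125.04960632324219, 400.6081848144531), 12.753368377685547) [[ 389.38428  188.82425]
 [ 477.82047 -201.90067]
 [ 599.785   -174.29538]
 [ 511.3488   216.42953]]
204 [ 501.88246143 -147.37086842] [532.16116883 -56.81310579] [518.65726669 -99.90028275]
[[-4.82706398e-04 -4.18608588e-01 -9.08166624e-01]
 [-1.40430588e-03 -9.08165551e-01  4.18608840e-01]
 [-9.99998897e-01  1.47740890e-03 -1.49477180e-04]]
```

Emit:
{"api": "send_rows", "payload": {
  "steps": "0 38 -37.5 0;0 38 -37.5 0;0 38 -37.5 0;0 38 -37.5 0;0 38 -37.5 0",
  "hand": 0
}}

```text
t: 0.72
eef_pos: [0.3735, 0.3601, 0.2311]
eef_rot: [-1.983, 0.435, 1.983]
contact_force: [0.6, 1.1, 1.2]
opening: -0.0001
```

Emit:
{"api": "send_rows", "payload": {
  "steps": "0 38 -37.5 0;0 38 -37.5 0;0 38 -37.5 0;0 38 -37.5 0;0 38 -37.5 0"
}}

```text
t: 1.35
eef_pos: [0.4642, 0.1093, 0.2313]
eef_rot: [-1.983, 0.434, 1.983]
contact_force: [0.9, 0.4, 0.7]
opening: 0.0002
```

Emit:
{"api": "send_rows", "payload": {
  "steps": "0 38 -37.5 0;20 0 0 -9.4;20 0 0 -9.4;20 0 0 -9.4;15 0 0 -9.4"
}}

```text
t: 1.98
eef_pos: [0.4817, 0.0604, 0.1552]
eef_rot: [2.099, 0.242, -2.101]
contact_force: [-0.3, 0.4, 1.0]
opening: 0.0
```

```bash
cat >> h.py <<'E'
th=np.radians(12.753);BY=np.array([-np.sin(th),np.cos(th),0]);BX=np.array([np.cos(th),np.sin(th),0])
BO=np.array([.4946,.0073,0])+.005*BY
def tob(X): D=np.atleast_2d(X)-BO; return np.c_[D@BX,D@BY,D[:,2]]*1000
def fromb(x,y,z): return BO+(x*BX+y*BY+np.array([0,0,z]))/1000
def shot(n):
    sense();P=cams.camera_params('wrist');a,d=cams.get_image('wrist');np.savez(n,a=a,d=d)
    import pickle;pickle.dump(P,open(n+'.pkl','wb'))
    cv2.imwrite(f'pics/{n}.png',cv2.resize(a,(768,576),interpolation=cv2.INTER_CUBIC)[:,:,::-1]);return a,d,P
def where():
    s=sense();R=Ro.from_rotvec(s['eef_rot']).as_matrix();print('t',s['t'],'tcp_b',tob(s['eef_pos']).round(1),'toolz_b',(R[:,2]@BX).round(3),(R[:,2]@BY).round(3),'F',s['contact_force'].round(1),s['opening'])
E
python3 - <<'E'
from h import *
where();a,d,P=shot('w1')
# mark predicted points
b=cv2.imread('pics/w1.png')
for p in [(0,60,12),(-30,60,12),(30,60,12),(0,144,68),(0,195-1,12),(62,195,12),(-62,195,12)]:
    u=proj('wrist',fromb(*p),P)[0]*1.5;print(p,u.round())
    cv2.circle(b,tuple(int(v) for v in u),3,(255,0,255),1)
cv2.imwrite('pics/w1.png',b)
E
```

```text
t 1.975 tcp_b [[ -0.9  49.6 155.2]] toolz_b -1.0 -0.007 F [-0.3  0.4  1. ] 2.1854076148167888e-05
(0, 60, 12) [367. 266.]
(-30, 60, 12) [367. 306.]
(30, 60, 12) [367. 224.]
(0, 144, 68) [220. 289.]
(0, 194, 12) [178. 265.]
(62, 195, 12) [164. 174.]
(-62, 195, 12) [188. 344.]
```

View pics/w1.png

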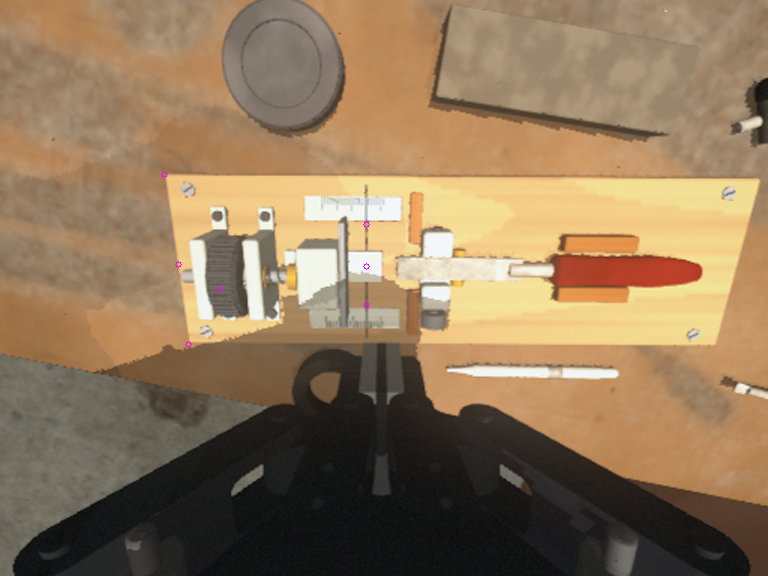

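The wrist view shows the board matching its predicted points. The scribed line is at column 367 and the stop's front edge at about column 349, so the gap is roughly 10–11 mm. The wheel is at (225,275) and the edge end of the chisel at column 397. I now move over the wheel.

Emit:
{"api": "send_rows", "payload": {
  "steps": "0 -48 0 0.1;0 -46.5 0 0.1;40 0 0 0.1;42 0 0 0.1;0 0 0 0"
}}

```text
t: 2.65
eef_pos: [0.4594, 0.1516, 0.0722]
eef_rot: [2.101, 0.224, -2.112]
contact_force: [-0.3, -0.2, 0.7]
opening: 0.0005
```

Emit:
{"api": "send_rows", "payload": {
  "steps": "2 0 0 0;1 0 0 0;1 0 0 0;1 0 0 0;0 0 0 0"
}}

```text
t: 3.28
eef_pos: [0.4613, 0.1529, 0.0695]
eef_rot: [2.107, 0.23, -2.106]
contact_force: [-0.3, 0.5, -0.3]
opening: 0.0002
```

```bash
python3 -c "
from h import *
where()"
```

```text
t 3.275 tcp_b [[ -0.3 144.4  69.5]] toolz_b -1.0 0.005 F [-0.3  0.5 -0.3] 0.0002206380233900735
```

Emit:
{"api": "send_rows", "payload": {
  "steps": "0 0 0 0;1 0 0 0;0 0 0 0;1 0 0 0;0 0 0 0"
}}

```text
t: 3.9
eef_pos: [0.4617, 0.153, 0.0678]
eef_rot: [2.107, 0.23, -2.106]
contact_force: [-0.9, -1.9, 4.5]
opening: 0.0002
```

Emit:
{"api": "send_rows", "payload": {
  "steps": "1 0 0 0;0 0 0 0"
}}

```text
t: 4.15
eef_pos: [0.4624, 0.1533, 0.0675]
eef_rot: [2.109, 0.231, -2.104]
contact_force: [-0.8, -1.6, 10.0]
opening: 0.0002
```

Emit:
{"api": "send_rows", "payload": {
  "steps": "0 0 -4 0;0 0 -4 0;0 0 -4 0;0 0 -4 0;0 0 0 0"
}}

```text
t: 4.78
eef_pos: [0.4774, 0.1565, 0.0665]
eef_rot: [2.107, 0.23, -2.106]
contact_force: [0.4, -0.7, 4.4]
opening: -0.0
```

```bash
python3 -c "
from h import *
where()
shot('w2')"
```

```text
t 4.775 tcp_b [[ 16.1 144.3  66.5]] toolz_b -1.0 0.005 F [ 0.4 -0.7  4.4] -2.598621744217482e-05
```

View pics/w2.png

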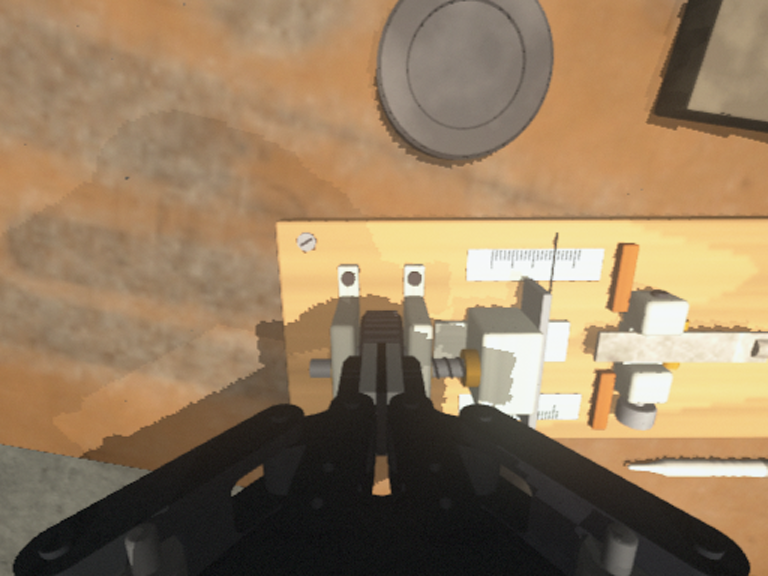

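Emit:
{"api": "send_rows", "payload": {
  "steps": "-10 0 0 0;0 0 19 0;0 0 19 0;10 0 0 0;2 0 0 0"
}}

```text
t: 5.45
eef_pos: [0.4398, 0.1482, 0.0639]
eef_rot: [2.106, 0.23, -2.107]
contact_force: [0.2, 1.9, 0.1]
opening: -0.0001
```

Emit:
{"api": "send_rows", "payload": {
  "steps": "0 0 0 0;-1.5 0 -5 0;-1 0 -5 0;0 0 -5 0;0 0 -5 0"
}}

```text
t: 6.08
eef_pos: [0.4602, 0.1527, 0.0676]
eef_rot: [2.107, 0.23, -2.106]
contact_force: [-3.5, -0.3, 9.8]
opening: -0.0001
```

Emit:
{"api": "send_rows", "payload": {
  "steps": "0 0 -5 0;0 0 -5 0;1 0 -5 0;2 0 -5 0;2.5 0 -5 0"
}}

```text
t: 6.7
eef_pos: [0.4858, 0.1586, 0.0625]
eef_rot: [2.11, 0.232, -2.103]
contact_force: [1.0, -0.7, 4.6]
opening: 0.0003
```

```bash
python3 -c "
from h import *
where()"
```

```text
t 6.7 tcp_b [[ 24.8 144.6  62.5]] toolz_b -1.0 0.004 F [ 1.  -0.7  4.6] 0.00029797732882839046
```

Emit:
{"api": "send_rows", "payload": {
  "steps": "-40 0 0 0;0 42 12 0;0 42.5 13 0;0 0 0 0;0 0 0 0"
}}

```text
t: 7.32
eef_pos: [0.4782, 0.07, 0.1016]
eef_rot: [2.108, 0.229, -2.106]
contact_force: [-0.2, 0.4, -0.2]
opening: -0.0001
```

```bash
python3 - <<'E'
from h import *
where();a,d,P=shot('w3')
c=a[110:240,180:330];cv2.imwrite('pics/w3c.png',cv2.resize(c,None,fx=5,fy=4.5,interpolation=cv2.INTER_CUBIC)[:,:,::-1])
W=tob(pts('wrist',d,P).reshape(-1,3)).reshape(384,512,3)
print(proj('wrist',[fromb(x,60,z) for x,z in((-35,12),(35,12),(45,12),(45,18))],P).round(1))
# stop top: highest points near y 60..85
k=(np.abs(W[...,0])<40)&(W[...,1]>55)&(W[...,1]<82)&(W[...,2]>30)
h=W[k];print(len(h),np.percentile(h[:,2],[5,50,90,98]),h[:,0].min(),h[:,0].max())
for x in(25,30,33):
  kk=k&(np.abs(W[...,0]-x)<1.5); q=W[kk];print(x,q[np.argsort(q[:,1])][:14].round(1).tolist())
E
```

```text
t 7.325 tcp_b [[ -2.1  59.8 101.6]] toolz_b -1.0 0.006 F [-0.2  0.4 -0.2] -0.00013590311752510102
[[254.3 228. ]
 [253.9 152.2]
 [253.9 140.3]
 [253.9 141.2]]
11985 [ 48.79292132 176.8748765  195.44736438 199.52036051] -27.671771645776868 36.05153505116147
25 [[26.2, 68.6, 33.6], [24.7, 68.6, 33.7], [25.3, 68.6, 33.1], [26.3, 69.2, 37.3], [25.2, 69.3, 36.0], [24.3, 69.3, 35.4], [25.9, 69.8, 42.2], [24.4, 69.8, 42.5], [23.6, 69.8, 42.3], [24.9, 69.8, 41.6], [25.4, 70.5, 43.5], [24.7, 70.5, 43.6], [26.0, 70.5, 43.0], [23.9, 70.5, 43.5]]
30 [[28.5, 69.2, 36.9], [29.8, 69.2, 35.4], [28.9, 69.3, 35.1], [31.1, 69.4, 30.0], [29.5, 69.4, 30.2], [30.8, 69.6, 43.7], [29.9, 69.7, 43.2], [31.2, 69.7, 42.4], [29.0, 69.7, 42.7], [29.3, 70.4, 43.8], [29.9, 70.4, 43.2], [31.3, 70.4, 42.6], [30.5, 70.4, 42.5], [31.3, 71.1, 42.9]]
33 [[33.0, 69.6, 43.7], [33.6, 69.6, 42.9], [32.1, 69.6, 42.7], [34.1, 69.6, 41.8], [33.7, 70.3, 43.6], [34.4, 70.3, 43.3], [32.1, 70.4, 42.7], [32.7, 70.4, 42.0], [34.5, 71.0, 43.4], [32.9, 71.1, 42.9], [33.5, 71.1, 42.5], [32.0, 71.1, 42.6], [33.7, 71.8, 43.3], [32.8, 71.8, 42.8]]
```

View pics/w3c.png

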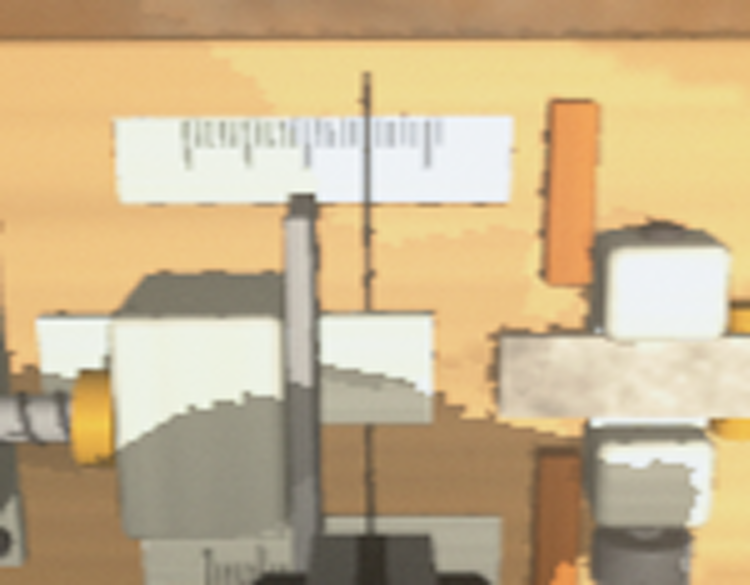

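Emit:
{"api": "send_rows", "payload": {
  "steps": "0 -42 10 0;0 -42.6 10 0;21 0 0 0;17.5 0 0 0;0 0 0 0"
}}

```text
t: 8.0
eef_pos: [0.4385, 0.1489, 0.0617]
eef_rot: [2.102, 0.23, -2.108]
contact_force: [-1.6, -0.0, 0.8]
opening: 0.0001
```

Emit:
{"api": "send_rows", "payload": {
  "steps": "0 0 0 0;-1.5 0 -5 0;-1 0 -5 0;0 0 -5 0;0 0 -5 0"
}}

```text
t: 8.62
eef_pos: [0.4616, 0.1536, 0.0674]
eef_rot: [2.111, 0.233, -2.102]
contact_force: [-2.5, -1.2, 14.9]
opening: 0.0001
```

Emit:
{"api": "send_rows", "payload": {
  "steps": "0 0 -5 0;0 0 -5 0;1 0 -5 0;2 0 -5 0;2.5 0 -5 0"
}}

```text
t: 9.25
eef_pos: [0.4866, 0.1593, 0.0616]
eef_rot: [2.112, 0.233, -2.101]
contact_force: [1.1, -0.4, 6.2]
opening: -0.0001
```

Emit:
{"api": "send_rows", "payload": {
  "steps": "-13 0 0 0;0 0 23 0;0 0 24 0;10 0 0 0;0 0 0 0"
}}

```text
t: 9.88
eef_pos: [0.438, 0.148, 0.0629]
eef_rot: [2.106, 0.23, -2.106]
contact_force: [-0.0, -0.1, -1.0]
opening: 0.0
```

Emit:
{"api": "send_rows", "payload": {
  "steps": "0 0 0 0;-1.5 0 -5 0;-1 0 -5 0;0 0 -5 0;0 0 -5 0"
}}

```text
t: 10.5
eef_pos: [0.4593, 0.1527, 0.0674]
eef_rot: [2.109, 0.231, -2.103]
contact_force: [-3.8, -2.5, 19.2]
opening: -0.0002
```

Emit:
{"api": "send_rows", "payload": {
  "steps": "0 0 -5 0;0 0 -5 0;1 0 -5 0;2 0 -5 0;2.5 0 -5 0"
}}

```text
t: 11.12
eef_pos: [0.4855, 0.159, 0.0621]
eef_rot: [2.113, 0.233, -2.1]
contact_force: [4.7, -2.0, 9.1]
opening: 0.0002
```

Emit:
{"api": "send_rows", "payload": {
  "steps": "-40 0 0 0;0 42 12 0;0 42.5 13 0;0 0 0 0;0 0 0 0"
}}

```text
t: 11.75
eef_pos: [0.4763, 0.0697, 0.1]
eef_rot: [2.108, 0.229, -2.106]
contact_force: [0.4, 0.2, -0.2]
opening: 0.0002
```

```bash
cat >> h.py <<'E'
def gap(n):
    import pickle
    P=pickle.load(open(n+'.pkl','rb'));a=np.load(n+'.npz')['a'].astype(float).mean(2)
    def edges(x,z,ys):
        uv=proj('wrist',np.array([fromb(xx,y,z) for xx in x for y in ys]),P).astype(np.float32)
        g=cv2.remap(a.astype(np.float32),uv[:,0].reshape(len(x),-1),uv[:,1].reshape(len(x),-1),cv2.INTER_LINEAR)
        return g.mean(0)
    ys=np.arange(50,85,.25)
    L=edges(np.linspace(38,44,7),12.5,np.arange(56,64,.1)); yl=56+.1*L.argmin()
    S=edges(np.linspace(22,32,9),43.5,ys)
    print('line y',yl.round(2));print('stop profile',[(y,int(s)) for y,s in zip(ys[::3],S[::3]) if 56<y<78])
E
python3 - <<'E'
from h import *
where();a,d,P=shot('w4')
c=a[110:240,180:330];cv2.imwrite('pics/w4c.png',cv2.resize(c,None,fx=5,fy=4.5,interpolation=cv2.INTER_CUBIC)[:,:,::-1])
gap('w1');gap('w3');gap('w4')
E
```

```text
t 11.75 tcp_b [[ -4.1  59.9 100. ]] toolz_b -1.0 0.006 F [ 0.4  0.2 -0.2] 0.00019500792544222402
line y 60.5
stop profile [(np.float64(56.75), 198), (np.float64(57.5), 198), (np.float64(58.25), 184), (np.float64(59.0), 152), (np.float64(59.75), 139), (np.float64(60.5), 167), (np.float64(61.25), 196), (np.float64(62.0), 198), (np.float64(62.75), 198), (np.float64(63.5), 198), (np.float64(64.25), 198), (np.float64(65.0), 197), (np.float64(65.75), 197), (np.float64(66.5), 197), (np.float64(67.25), 198), (np.float64(68.0), 198), (np.float64(68.75), 197), (np.float64(69.5), 195), (np.float64(70.25), 178), (np.float64(71.0), 146), (np.float64(71.75), 111), (np.float64(72.5), 104), (np.float64(73.25), 147), (np.float64(74.0), 190), (np.float64(74.75), 207), (np.float64(75.5), 203), (np.float64(76.25), 196), (np.float64(77.0), 184), (np.float64(77.75), 172)]
line y 60.8
stop profile [(np.float64(56.75), 192), (np.float64(57.5), 192), (np.float64(58.25), 192), (np.float64(59.0), 190), (np.float64(59.75), 169), (np.float64(60.5), 133), (np.float64(61.25), 153), (np.float64(62.0), 184), (np.flo
[... 594 characters left out ...]
7.5), 192), (np.float64(58.25), 192), (np.float64(59.0), 189), (np.float64(59.75), 169), (np.float64(60.5), 129), (np.float64(61.25), 119), (np.float64(62.0), 140), (np.float64(62.75), 174), (np.float64(63.5), 195), (np.float64(64.25), 195), (np.float64(65.0), 191), (np.float64(65.75), 172), (np.float64(66.5), 138), (np.float64(67.25), 140), (np.float64(68.0), 150), (np.float64(68.75), 151), (np.float64(69.5), 153), (np.float64(70.25), 155), (np.float64(71.0), 155), (np.float64(71.75), 155), (np.float64(72.5), 155), (np.float64(73.25), 155), (np.float64(74.0), 154), (np.float64(74.75), 151), (np.float64(75.5), 151), (np.float64(76.25), 152), (np.float64(77.0), 155), (np.float64(77.75), 154)]
```

View pics/w4c.png

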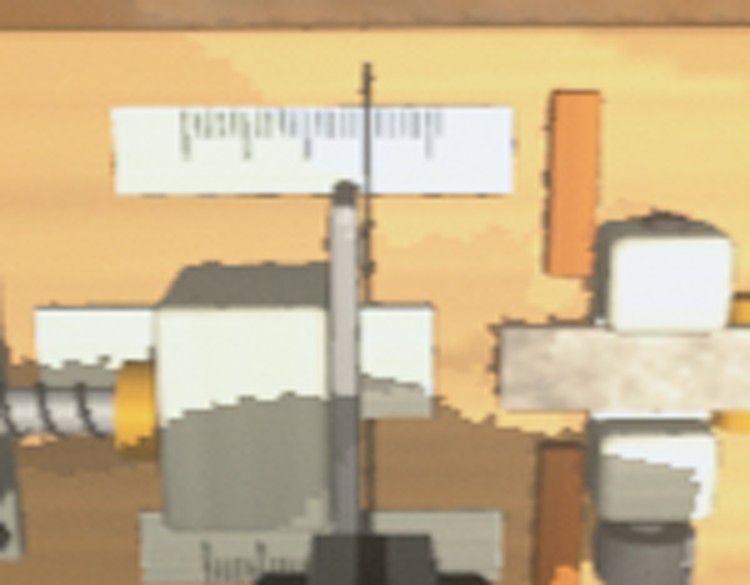

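The stop is now at crop columns 332–358 and the line at 367. The remaining gap is about 1.3 mm, which is about 17 mm of rim, so I do one short stroke.

Emit:
{"api": "send_rows", "payload": {
  "steps": "0 -42 2.5 0;0 -42.5 2.5 0;20 0 0 0;0 0 0 0;9 0 0 0"
}}

```text
t: 12.42
eef_pos: [0.4531, 0.1517, 0.0712]
eef_rot: [2.108, 0.231, -2.105]
contact_force: [0.2, 0.3, -0.6]
opening: -0.0001
```

Emit:
{"api": "send_rows", "payload": {
  "steps": "5.5 0 0 0;0 0 0 0;0 0 -4 0;0 0 -4 0;0 0 -4 0"
}}

```text
t: 13.05
eef_pos: [0.4661, 0.1542, 0.0675]
eef_rot: [2.111, 0.232, -2.103]
contact_force: [-1.9, -0.3, 18.5]
opening: -0.0002
```

Emit:
{"api": "send_rows", "payload": {
  "steps": "0 0 -4 0;0 0 -1 0;0 0 0 0;-35 0 0 0;0 0 0 0"
}}

```text
t: 13.68
eef_pos: [0.4707, 0.1554, 0.1026]
eef_rot: [2.112, 0.232, -2.103]
contact_force: [-0.2, -0.0, -0.9]
opening: 0.0001
```

Emit:
{"api": "send_rows", "payload": {
  "steps": "0 42 5 0;0 42.5 5 0;0 0 0 0;0 0 0 0"
}}

```text
t: 14.18
eef_pos: [0.4775, 0.0697, 0.1]
eef_rot: [2.107, 0.229, -2.107]
contact_force: [-1.0, -0.3, 0.4]
opening: -0.0002
```

```bash
python3 - <<'E'
from h import *
where();a,d,P=shot('w5')
c=a[120:240,220:290];cv2.imwrite('pics/w5c.png',cv2.resize(c,None,fx=8,fy=5,interpolation=cv2.INTER_CUBIC)[:,:,::-1])
gap('w5')
E
```

```text
t 14.175 tcp_b [[ -2.9  59.7 100. ]] toolz_b -1.0 0.006 F [-1.  -0.3  0.4] -0.00019892076226362792
line y 60.6
stop profile [(np.float64(56.75), 192), (np.float64(57.5), 191), (np.float64(58.25), 191), (np.float64(59.0), 189), (np.float64(59.75), 167), (np.float64(60.5), 117), (np.float64(61.25), 151), (np.float64(62.0), 198), (np.float64(62.75), 199), (np.float64(63.5), 196), (np.float64(64.25), 183), (np.float64(65.0), 153), (np.float64(65.75), 141), (np.float64(66.5), 152), (np.float64(67.25), 153), (np.float64(68.0), 150), (np.float64(68.75), 150), (np.float64(69.5), 153), (np.float64(70.25), 155), (np.float64(71.0), 155), (np.float64(71.75), 155), (np.float64(72.5), 154), (np.float64(73.25), 154), (np.float64(74.0), 154), (np.float64(74.75), 153), (np.float64(75.5), 152), (np.float64(76.25), 150), (np.float64(77.0), 153), (np.float64(77.75), 155)]
```

View pics/w5c.png

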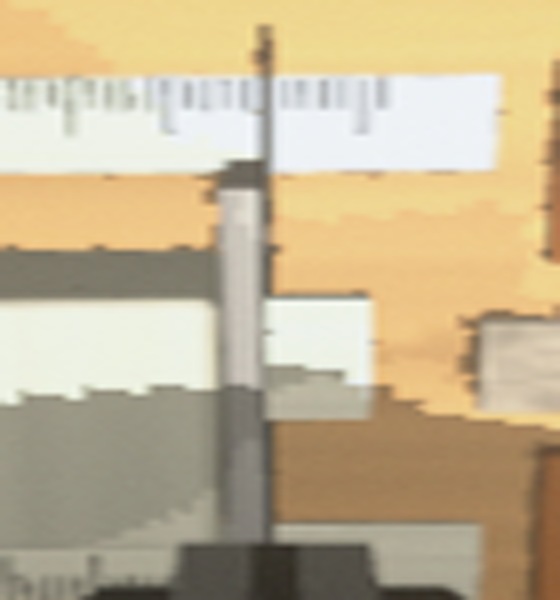

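The plate's front edge nearly coincides with the line (crop column about 265). I estimate 0.5 mm is left, so I do one small nudge and then go to the butt.

Emit:
{"api": "send_rows", "payload": {
  "steps": "0 -42 0 0;0 -42.5 0 0;20 0 0 0;0 0 0 0;9 0 0 0"
}}

```text
t: 14.85
eef_pos: [0.4598, 0.1532, 0.0718]
eef_rot: [2.108, 0.231, -2.105]
contact_force: [-0.4, 0.0, -0.6]
opening: -0.0002
```

Emit:
{"api": "send_rows", "payload": {
  "steps": "5.5 0 0 0;0 0 0 0;0 0 -3.5 0;0 0 -3.5 0;0 0 0 0"
}}

```text
t: 15.48
eef_pos: [0.4679, 0.1545, 0.0675]
eef_rot: [2.111, 0.231, -2.103]
contact_force: [-0.6, 0.1, 13.1]
opening: 0.0003
```

Emit:
{"api": "send_rows", "payload": {
  "steps": "-40 0 0 0;0 42 5 0;0 42.5 5 0;0 0 0 0;0 0 0 0"
}}

```text
t: 16.1
eef_pos: [0.4748, 0.0691, 0.1059]
eef_rot: [2.108, 0.229, -2.107]
contact_force: [0.2, 0.6, 0.4]
opening: -0.0002
```

```bash
python3 - <<'E'
from h import *
where();a,d,P=shot('w6')
gap('w6')
# red handle extents
E
```

```text
t 16.1 tcp_b [[ -5.7  59.6 105.9]] toolz_b -1.0 0.007 F [0.2 0.6 0.4] -0.00017250262360818215
line y 60.6
stop profile [(np.float64(56.75), 193), (np.float64(57.5), 193), (np.float64(58.25), 192), (np.float64(59.0), 188), (np.float64(59.75), 157), (np.float64(60.5), 152), (np.float64(61.25), 203), (np.float64(62.0), 208), (np.float64(62.75), 201), (np.float64(63.5), 192), (np.float64(64.25), 166), (np.float64(65.0), 143), (np.float64(65.75), 151), (np.float64(66.5), 156), (np.float64(67.25), 157), (np.float64(68.0), 157), (np.float64(68.75), 155), (np.float64(69.5), 154), (np.float64(70.25), 157), (np.float64(71.0), 158), (np.float64(71.75), 158), (np.float64(72.5), 158), (np.float64(73.25), 157), (np.float64(74.0), 156), (np.float64(74.75), 156), (np.float64(75.5), 156), (np.float64(76.25), 157), (np.float64(77.0), 157), (np.float64(77.75), 157)]
```

Emit:
{"api": "send_rows", "payload": {
  "steps": "0 50 0 0;0 50 0 0;0 50 0 0;0 50 0 0;0 0 0 0"
}}

```text
t: 16.77
eef_pos: [0.5183, -0.1278, 0.1053]
eef_rot: [2.107, 0.227, -2.109]
contact_force: [-0.2, -0.5, 0.2]
opening: 0.0002
```

```bash
python3 - <<'E'
from h import *
where();a,d,P=shot('w7')
hsv=cv2.cvtColor(a,cv2.COLOR_RGB2HSV)
q=((hsv[...,0]<6)|(hsv[...,0]>174))&(hsv[...,1]>170)
H=tob(ray('wrist',np.argwhere(q)[:,::-1],0.026,P));k=(abs(H[:,0])<20)&(H[:,1]<-50);H=H[k];print(len(H),np.percentile(H[:,1],[0,.5,2,99]),H[H[:,1]<np.percentile(H[:,1],10)].mean(0))
E
```

```text
t 16.775 tcp_b [[  -6.7 -142.   105.3]] toolz_b -1.0 0.008 F [-0.2 -0.5  0.2] 0.0001925488411708456
2236 [-165.42096622 -164.31011998 -160.56673898  -68.15404472] [-1.33851626e-01 -1.56632074e+02  2.60000000e+01]
```

View pics/w7.png

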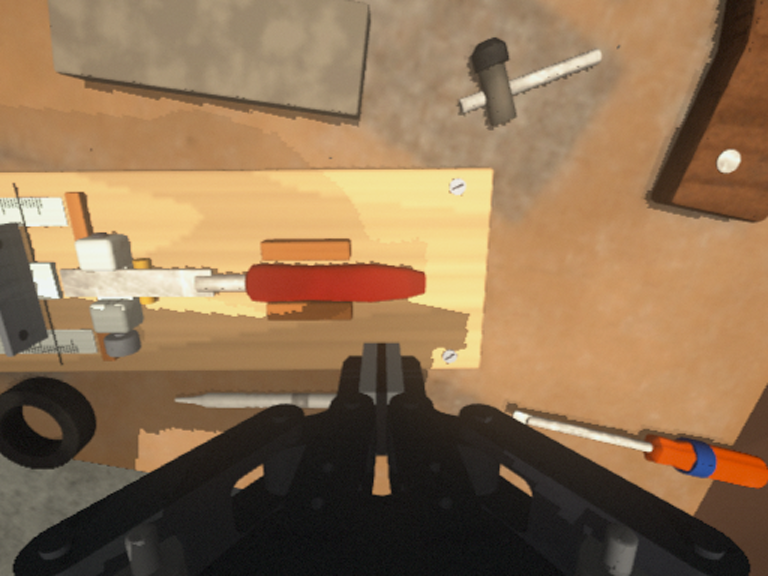

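The butt is at (425,283), which is board y = -165.5, with free board behind it. I lower the finger behind it.

Emit:
{"api": "send_rows", "payload": {
  "steps": "0 48 -6.7 0.2;40 0 0 0.2;30 0 0 0;14 0 0 0;2 0 0 0"
}}

```text
t: 17.45
eef_pos: [0.5346, -0.1703, 0.0194]
eef_rot: [2.108, 0.225, -2.111]
contact_force: [-0.1, 0.4, 0.2]
opening: -0.0004
```

Emit:
{"api": "send_rows", "payload": {
  "steps": "0 0 0 0;0 -3 0 0;0 -3 0 0;0 -3 0 0;0 -3 0 0"
}}

```text
t: 18.08
eef_pos: [0.5323, -0.1595, 0.0201]
eef_rot: [2.111, 0.223, -2.11]
contact_force: [1.0, -0.9, 0.6]
opening: 0.0005
```

```bash
python3 - <<'E'
from h import *
where();a,d,P=shot('w8')
E
```

```text
t 18.075 tcp_b [[-1.00e-01 -1.76e+02  2.01e+01]] toolz_b -1.0 0.012 F [ 1.  -0.9  0.6] 0.00045135358129080226
```

View pics/w8.png

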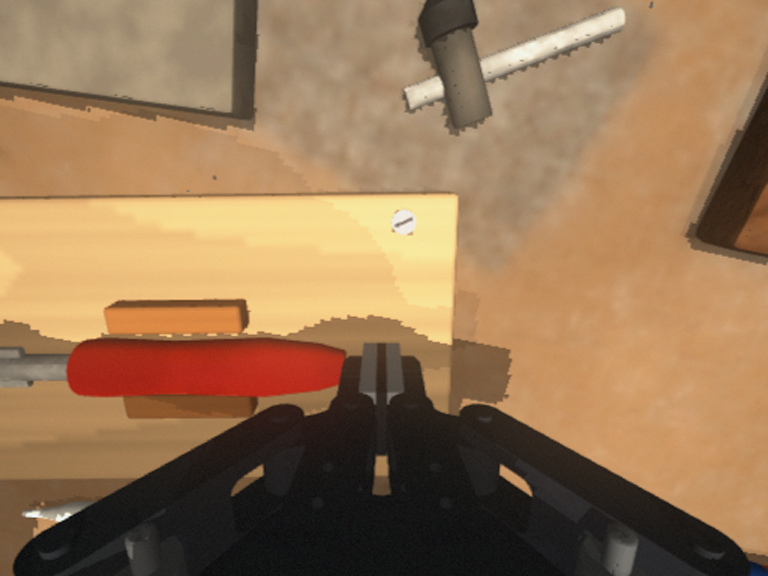

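The finger is just behind the butt (image x about 345 against 358). I push slowly.

Emit:
{"api": "send_rows", "payload": {
  "steps": "0 -2.5 0 0;0 -2.5 0 0;0 -2.5 0 0;0 -2.5 0 0;0 -2.5 0 0"
}}

```text
t: 18.75
eef_pos: [0.5295, -0.1472, 0.0198]
eef_rot: [2.11, 0.223, -2.11]
contact_force: [-0.2, -2.2, 0.9]
opening: 0.0004
```

Emit:
{"api": "send_rows", "payload": {
  "steps": "0 -2 0 0;0 -2 0 0;0 -2 0 0;0 0 0 0;0 0 0 0"
}}

```text
t: 19.38
eef_pos: [0.5286, -0.1422, 0.02]
eef_rot: [2.11, 0.222, -2.109]
contact_force: [1.5, -7.0, -0.5]
opening: -0.0003
```

```bash
python3 - <<'E'
from h import *
where()
import h
a,d,P=shot('w9')
hsv=cv2.cvtColor(a,cv2.COLOR_RGB2HSV)
q=((hsv[...,0]<6)|(hsv[...,0]>174))&(hsv[...,1]>170)
H=tob(ray('wrist',np.argwhere(q)[:,::-1],0.026,P));k=(abs(H[:,0])<20);H=H[k];print(len(H),np.percentile(H[:,1],[0,.5,2]))
E
```

```text
t 19.375 tcp_b [[   0.2 -158.3   20. ]] toolz_b -1.0 0.012 F [ 1.5 -7.  -0.5] -0.0002610959737954398
5909 [-144.34429396 -142.81624207 -140.51692405]
```

The force rose to 7 N along -y and the butt is at about -144, so it moved 21 mm. The edge is probably on the stop. I back off and look.

Emit:
{"api": "send_rows", "payload": {
  "steps": "0 5 0 0;0 15 0 0;-40 0 0 0;-45 0 0 0;0 -50 0 0"
}}

```text
t: 20.05
eef_pos: [0.525, -0.1139, 0.1081]
eef_rot: [2.119, 0.219, -2.105]
contact_force: [0.3, 0.8, -1.1]
opening: 0.0002
```

Emit:
{"api": "send_rows", "payload": {
  "steps": "0 -60 0 0;0 -60 0 0;0 -60 0 0;0 0 0 0;0 0 0 0"
}}

```text
t: 20.68
eef_pos: [0.4845, 0.0638, 0.1048]
eef_rot: [2.11, 0.224, -2.11]
contact_force: [-0.4, -0.1, -0.0]
opening: -0.0003
```

```bash
python3 - <<'E'
from h import *
where();a,d,P=shot('w10')
u=proj('wrist',fromb(20,60,15),P)[0].astype(int);print(u)
c=a[u[1]-50:u[1]+70,u[0]-40:u[0]+40];cv2.imwrite('pics/w10c.png',cv2.resize(c,None,fx=8,fy=5,interpolation=cv2.INTER_CUBIC)[:,:,::-1])
gap('w10')
E
```

```text
t 20.675 tcp_b [[  2.6  52.4 104.8]] toolz_b -1.0 0.011 F [-0.4 -0.1 -0. ] -0.00025185151765708217
[245 174]
line y 60.8
stop profile [(np.float64(56.75), 192), (np.float64(57.5), 192), (np.float64(58.25), 182), (np.float64(59.0), 145), (np.float64(59.75), 116), (np.float64(60.5), 143), (np.float64(61.25), 186), (np.float64(62.0), 198), (np.float64(62.75), 195), (np.float64(63.5), 182), (np.float64(64.25), 156), (np.float64(65.0), 144), (np.float64(65.75), 149), (np.float64(66.5), 148), (np.float64(67.25), 147), (np.float64(68.0), 147), (np.float64(68.75), 150), (np.float64(69.5), 151), (np.float64(70.25), 151), (np.float64(71.0), 150), (np.float64(71.75), 150), (np.float64(72.5), 150), (np.float64(73.25), 150), (np.float64(74.0), 150), (np.float64(74.75), 148), (np.float64(75.5), 149), (np.float64(76.25), 152), (np.float64(77.0), 153), (np.float64(77.75), 153)]
```

View pics/w10c.png

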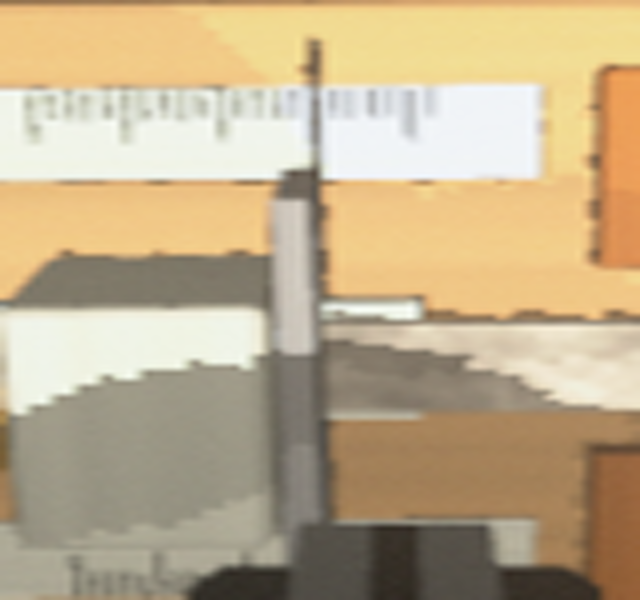

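The chisel blade meets the stop's front face with no visible gap (crop column about 322). The face's lower edge is on the line (column about 317), and the arm is clear.

```bash
python3 -c "
from h import *
where(); print(hand_in())"
```

```text
t 20.725 tcp_b [[  2.5  51.7 104.7]] toolz_b -1.0 0.013 F [-0.6 -0.3  0.4] -4.028110405654495e-05
the job is handed in; nothing more can be done
None
```

I closed the gap using only the wheel, with five fingertip strokes across its top. Then I pushed the chisel about 21 mm by its butt until it met the stop, backed the arm off, and handed the job in at about 20.7 s.

- **Stop on the line:** the last wrist views put the stop's face within about 0.5 mm of the scribed line. My edge estimates ran from about 0 to 0.5 mm depending on the view, all inside the 1.5 mm limit.
- **Chisel against the stop:** there was no visible gap between the cutting edge and the stop. The push force rose to about 7 N at contact, well under the 30 N limit.
- **Arm and other things:** the arm stood clear with about zero force at hand-in. I never came near the other things on the bench, but I did not measure their positions again afterwards.
- **Checks that disagreed:** early on, the depth image put the stop's face about 1.5 mm farther from the line than the colour edges did, and I went by the colour edges. No other check failed, and the hand-in gave no verdict.

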